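Latch the blow-off box and hold its air lever at the set mark

TASK

Swing the hasp on the blow-off box's lid right over, until it lies flat over its staple; only then press the spring-loaded air lever down until the end of its cross grip stands level between the two prongs of the fork beside it. Keep the lever there with the gripper: the program finishes while still holding it down, since it springs up when let go. Leave the fork as it is set, and do not disturb the things lying round the unit.

Things in the scene. Friction and masses are not known exactly. Their poses are not given: they have to be found in the camera images.
- unit: Blow-off unit, fixed: steel base plate 200 (x) x 280 (y) x 12 mm, origin at the centre of its underside, front to -x, turned up to 0.3 rad. In its frame: grey box 140 x 140 mm centred at y = +60 mm, its shut lid's top at z = 100 mm, hasp and staple at its front edge; at y = -90 mm a valve block 50 x 50 mm (x 35 to 85 mm, up to z = 116 mm) with the air lever, which points to -x.
- hasp (a joint): Hasp angle: 0 = closed, flat on the lid and over the staple; grows as the hasp swings up and back (1.57 = upright; starts at 1.8 to 2.3, leaning back over the lid; stop at 2.6). Stiff hinge that stays where left: about 0.06 N m (1 N at the free end) to turn, so it must be pushed down flat.
- hasp_hinge (a point): Middle of the hasp's hinge axis (parallel to the unit's y), at x = -35, y = 60 mm of the unit, 2 mm above the lid. The closed hasp runs from here 85 mm towards the unit's -x: a steel plate 40 mm wide, 3 mm thick, with a slot 18 x 26 mm at 49 to 67 mm from the hinge; it is solid from 5 to 49 mm.
- hasp_tip (a point): Middle of the hasp's free end, 85 mm from the hinge.
- staple (a point): Foot of the staple, a U of 6 mm steel rod, 22 mm wide along the unit's y, on a ledge at lid height before the box; it stands up 19 mm through the hasp's slot when the hasp is closed.
- press_bar: The air lever: 12 mm rod with a cross grip; origin on its pivot axis (parallel to the unit's y, z = 100 mm, at x = +60, y = -90 mm of the unit). Released it points to the unit's -x, 0.3 rad above level; it can be pressed down 0.72 rad. The spring resists at the grip with about 4 N, plus 1.8 N per 0.1 rad (7 to 13 N at the fork's settings), and lifts it when let go.
- grip (a point): Centre of the lever's black cross grip, a rod 18 mm in diameter and 64 mm long parallel to the unit's y, 120 mm from the pivot; its top is 9 mm above this point at any angle. Released it is 135 mm above the table.
- fork_mid (a point): Where point grip must be for the grip's end to stand midway between the fork's prongs. The fork: a steel rod arm on the lever's pivot axis with two 5 mm prongs one above the other, 32 mm apart in the clear, 39 mm to the right (unit's -y) of the lever's centre line, just past the grip's end. It is set 0.18 to 0.48 rad below the released lever, stiff; the grip does not touch it.
- screwdriver_a: Red screwdriver, 207 x 65 x 30 mm, lying left of the unit; bystander.
- tape_measure: Yellow tape measure, 77 x 83 x 35 mm, right of the unit's front; bystander.
- glue_bottle: Upright glue bottle, 59 x 64 x 155 mm, right of the unit's back; bystander.

How it is judged:
By the outcome, as a careful person would: the job done as asked, in the order asked, and still so for the second after the job is handed in, while the arm keeps its last pose, push and grip.
It also fails if it takes over 48 s, if anything falls off the work surface, if the arm or the gripper's body presses on something with over 40 N, if the wrist force passes 120 N, or if a joint passes its speed limit or range.

ROBOT

A 6-joint arm with a two-finger parallel gripper is mounted at the origin on a cart in front of the work surface, level with it; the furniture and walls round the work are solid. World frame = base frame: x ahead of the robot, y to its left, z up, the work surface at z = 0. Lengths are in mm, angles in rad, forces in N, time in s.
With the tool pointing down it reaches from about 400 to 925 mm from the base axis. Payload 12.5 kg.
Tool frame: the origin (TCP) lies at the very end of the fingers, on their centre line; the grasp point (between the pads) lies 19 mm behind it; z points along the fingers, y is the line along which they close (so a half turn about z gives the same grasp; the last joint's range is limited). The gripper opens to 95 mm and grips with 3 to 60 N. Pads are 20 mm wide; open, the fingers measure 119 mm over their backs; the gripper's body (75 mm by 180 mm) begins 59 mm behind the grasp point.
Start: joints at [1.219, 0.491, 1.559, -0, 1.092, -0.106], TCP at [152.065, 606.239, 194.461] pointing down, gripper open.
Joint ranges: [-3.1, 3.1], [-0.84, 2.19], [0.05, 2.79], [-1.13, 4.28], [0.06, 2.93], [-2.69, 2.69]. Speed limits (rad/s): [2.22, 2.22, 2.79, 3.14, 3.14, 3.14].

INTERFACE

Orientations are given as [roll, pitch, yaw] about the fixed x, y, z axes, in that order (R = Rz(yaw) Ry(pitch) Rx(roll)).
In Python, from cell import state, read_camera, camera_info, job_done gives the robot as it stands.
- The arm moves only by the shell command python3 -m handwheel, which reads ROWS from standard input. ROWS is a JSON list of rows, 1 to 5 of them, each written [[dx, dy, dz], turn, opening]: dx, dy, dz in units of 25 mm, then a turn about the tool's z in units of 0.25 rad, then the opening from 0.0 (shut) to 1.0 (fully open); each row is the pose to reach, as a shift and turn from the pose commanded when the command began, along the tool's axes at that moment; what a row does not reach only later rows make up. A row lasts 1/12 s, in which the tool goes at most 41.7 mm and 0.125 rad, less where a joint would pass 70% of its speed; a pose out of reach is approached as far as the arm can. The fingers move at their own pace and stop on an object; the grip force is fixed at half the most. Time passes only in rows, so rows that do not move let the fingers close. It prints the time, the measured TCP pose, the force, the opening and the grip force at its end. Input that does not fit is refused with a message, and nothing moves.
- state(): the state, without advancing time (a new reading comes with each control period).
- read_camera(name): name is "scene" or "side" or "wrist"; returns (picture, depth): 384x512x3 uint8, red, green, blue; 384x512 float32, mm along the optical axis (not along the pixel's ray), 0 where there is no reading.
- camera_info(name): a dict with "vertical_fov" (degrees; the focal length in pixels is half the picture's height over the tangent of half this angle, whatever the lens; pixels are square), "cx", "cy" (the principal point, pixels), "origin" and "attitude" of the camera in the world. Camera axes: x right, y down, z forward; pixel columns grow to the right and rows downward; lengths in mm; the calibration is good to about 2 mm. A picture is of the moment at which its call begins: read the wrist's pose just before it. camera_info takes no time and is no camera call; for the wrist camera it gives the pose at the moment of the call.
- job_done(): hands the job in; it is judged then, once.
The state is a dict: "t": time; "joints": joint angles; "qvel": joint speeds; "tau": joint torques, N m; "eef_pos": TCP position; "tcp_rot": TCP orientation; "ft_force": force on the tool from outside, world axes, zero at the start; "moment": the same for the moment, N m; "opening": opening from 0.0 (shut) to 1.0 (fully open); "grip_force": force on a finger pad.
Only numpy, scipy, OpenCV 4.12 (cv2) and the standard library are available. Lean on these libraries where they do the work, as an engineer would, in place of code of your own. Each camera call takes 0.05 s, during which the arm holds its last target. There are 200 camera calls.

## Working session

There is one attempt and no reset: what is moved stays moved. The work goes in short steps, Python scripts to look and compute and a shell command to move; the robot and the scene stay as the last step left them, time stands still between calls to the robot, and variables do not carry over. Pictures are saved under pics/ and viewed, at most 10 in all, crops included, and the job is handed in when it is done.

```bash
mkdir -p pics; ls
cat > h.py <<'E'
import numpy as np,cv2
from cell import *
from scipy.spatial.transform import Rotation as R
def K(n):
    i=camera_info(n);f=192/np.tan(np.radians(i["vertical_fov"])/2);return i,f
E
python3 - <<'E'
from h import *
s=state();print(s)
for n in("scene","side"):
    i,f=K(n);print(n,i,f)
    p,d=read_camera(n);cv2.imwrite(f"pics/{n}0.png",cv2.resize(p[:,:,::-1],(800,600),interpolation=cv2.INTER_CUBIC));np.save(n+"0.npy",d);cv2.imwrite(n+"raw.png",p[:,:,::-1])
E
```

```text
pics
{'t': 0.0, 'joints': array([ 1.21939105e+00,  4.91584190e-01,  1.55945120e+00,  9.44851166e-07,
        1.09167921e+00, -1.05566005e-01]), 'qvel': array([ 5.66731399e-04, -1.18443860e-03,  1.03071726e-03,  5.07128034e-04,
        9.98536626e-05, -1.32259622e-03]), 'tau': array([ 2.73969294e-03, -6.12640858e+01, -2.58177280e+01,  6.92416308e-02,
        4.82005463e-02, -1.11957745e-04]), 'eef_pos': array([151.97316842, 605.97235689, 193.84584999]), 'tcp_rot': array([-3.14047704e+00, -1.19053294e-04,  2.89575288e+00]), 'ft_force': array([-0.85709089,  1.52679714,  0.57834779]), 'moment': array([ 0.00462344, -0.05446378,  0.01554591]), 'grip_force': 0.0, 'opening': 1.0005305518168388}
scene {'vertical_fov': 44.160346724387594, 'cx': 263.59849070231814, 'cy': 189.4072264601499, 'origin': array([ 123.47811266, -652.76702998,  633.07389105]), 'attitude': array([-2.14164046e+00, -1.37136367e-03, -5.23235758e-01])} 473.30877140586836
side {'vertical_fov': 54.934228407953334, 'cx': 250.89873919033587, 'cy': 190.4057388623372, 'origin': array([450.77265844, 720.69294533, 571.71983855]), 'attitude': array([-2.15182267,  0.02334738, -3.02998961])} 369.34600231681253
```

View pics/scene0.png

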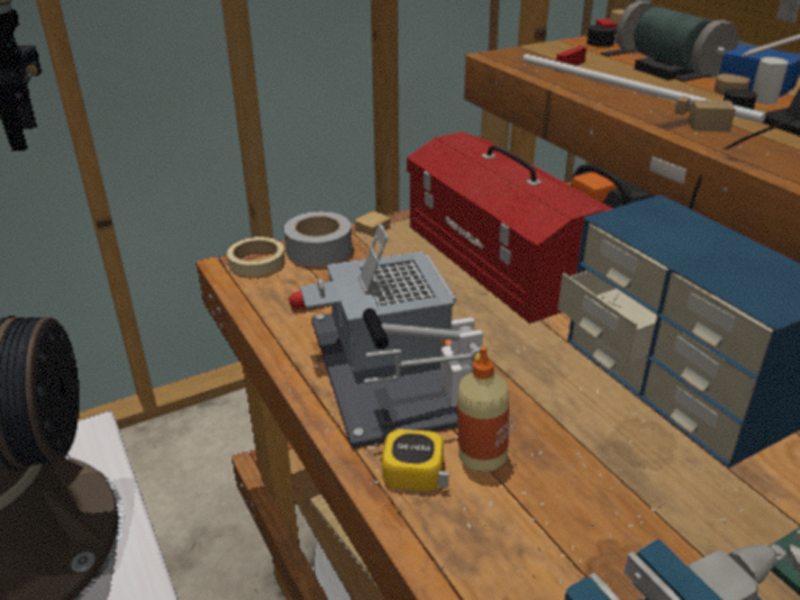

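View pics/side0.png

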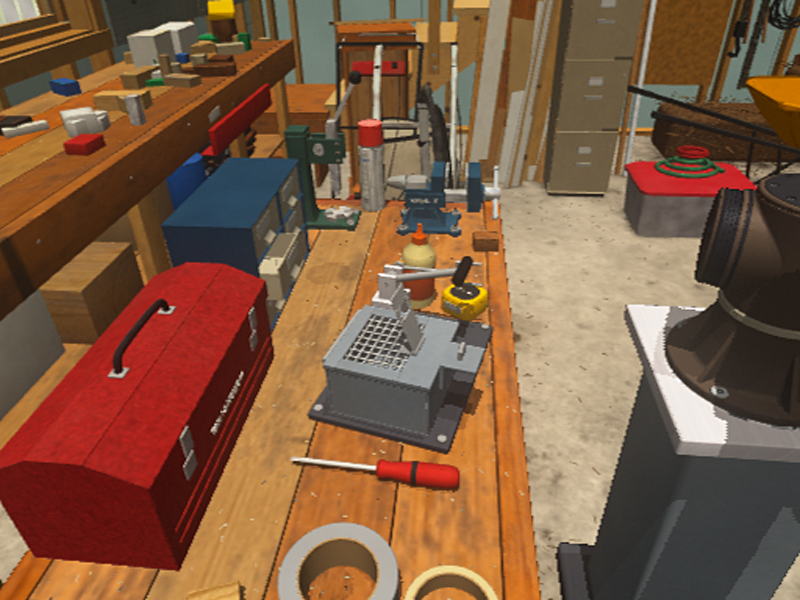

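The scene view shows the unit with the hasp raised at (375,260), the grip at (375,328), and the fork's open ends at (370,365). The side view shows the lid's grid at (380,340), the hasp at (410,325), and the staple at (462,348). Next I'll fit the unit's pose from depth.

```bash
cat >> h.py <<'E'
def cloud(n,d,i=None):
    i0,f=K(n);i=i or i0
    v,u=np.mgrid[:384,:512];P=np.stack([(u-i["cx"])*d/f,(v-i["cy"])*d/f,d],-1)
    return P@R.from_euler("xyz",i["attitude"]).as_matrix().T+i["origin"]
def ray(n,u,v,i=None):
    i0,f=K(n);i=i or i0
    return i["origin"],R.from_euler("xyz",i["attitude"]).as_matrix()@np.array([(u-i["cx"])/f,(v-i["cy"])/f,1])
E
python3 - <<'E'
from h import *
A=[];B=[]
for n in("scene","side"):
    d=np.load(n+"0.npy");C=cloud(n,d);im=cv2.imread(n+"raw.png").astype(int)
    sat=im.max(2)-im.min(2);x,y,z=C[...,0],C[...,1],C[...,2]
    reg=(d>0)&(x>250)&(x<800)&(abs(y)<400)&(sat<40)
    lid=reg&(abs(z-100)<5);pl=reg&(abs(z-12)<6)&(im.max(2)<110)
    for nm,m,L in(("lid",lid,A),("plate",pl,B)):
        k,lab,st,_=cv2.connectedComponentsWithStats(cv2.morphologyEx(m.astype(np.uint8),cv2.MORPH_OPEN,np.ones((2,2))),connectivity=8)
        print(n,nm,[(tuple(map(int,s[:5]))) for s in st[1:] if s[4]>60])
        keep=np.isin(lab,[j for j in range(1,k) if st[j,4]>60])
        L.append(C[keep]); print(C[keep].mean(0).round(), cv2.minAreaRect(C[keep][:,:2].astype(np.float32)))
for L in(A,B): print(cv2.minAreaRect(np.vstack(L)[:,:2].astype(np.float32)))
p=cv2.imread("sceneraw.png")[140:290,190:340];q=cv2.imread("sideraw.png")[150:300,190:340]
cv2.imwrite("pics/crop.png",np.hstack([cv2.resize(a,(400,400),interpolation=cv2.INTER_CUBIC) for a in(p,q)]))
E
```

```text
scene lid [(193, 162, 100, 45, 2066), (360, 186, 141, 75, 605)]
[564.  37.  99.] ((556.1470947265625, -224.79278564453125), (1100.477783203125, 520.0057983398438), 69.9794692993164)
scene plate [(188, 159, 38, 11, 143), (154, 166, 29, 10, 106), (201, 202, 93, 85, 3503), (365, 214, 17, 13, 69), (392, 235, 39, 31, 187), (444, 275, 43, 23, 208)]
[493.  -1.  16.] ((541.803466796875, -181.07867431640625), (1127.1531982421875, 565.2164306640625), 75.06291198730469)
side lid [(208, 197, 103, 54, 2358)]
[509. 132.  99.] ((523.990478515625, 326.13775634765625), (776.61767578125, 202.49351501464844), 85.8990249633789)
side plate [(293, 206, 23, 18, 290), (199, 239, 106, 51, 1384)]
[483. 130.  12.] ((533.3447875976562, 318.2952575683594), (787.9546508789062, 232.5853729248047), 85.15078735351562)
((569.8119506835938, -33.40106201171875), (1411.9185791015625, 581.2042236328125), 76.59644317626953)
((568.6028442382812, -33.1129150390625), (1411.9185791015625, 578.7186279296875), 76.59644317626953)
```

View pics/crop.png

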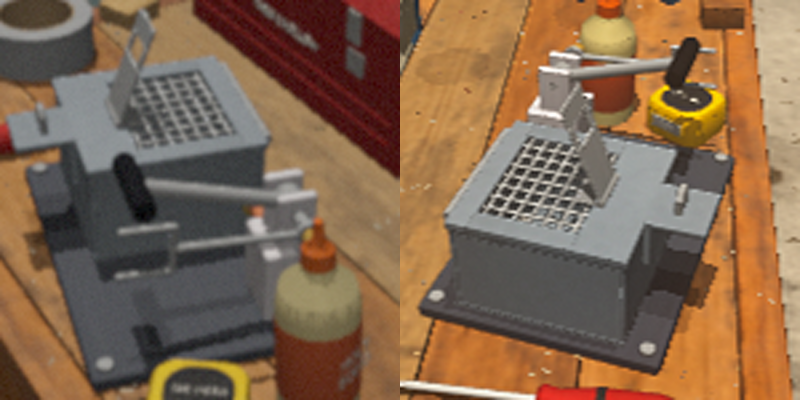

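The crop shows the fork's prong tips in the scene view at crop (118,231) and (118,275). It also shows the plate's bolt heads: side crop (435,295), (648,348), (722,157) and scene crop (105,362), (40,170).

Run:
```python
from h import *
def onz(n,u,v,z):
    o,r=ray(n,u,v);return o+r*(z-o[2])/r[2]
S=lambda a,b,z:onz("side",190+(a-400)/2.667,150+b/2.667,z)
C=lambda a,b,z:onz("scene",190+a/2.667,140+b/2.667,z)
bl,fl,fr=S(435,295,15),S(648,348,15),S(722,157,15);fr2,fl2=C(105,362,15),C(40,170,15)
print(bl,fl,fr,fr2,fl2);
print("ctr",(bl+fr)/2,(bl+fr2)/2,"yaw",[np.arctan2(*(-(a-b)[:2]*[1,-1]))for a,b in((fl,fr),(fl2,fr2))],np.linalg.norm(fl-fr),np.linalg.norm(fl-bl))
# lid top from depth: side component, trimmed by world location
pts=[];
for n in("scene","side"):
    d=np.load(n+"0.npy");W=cloud(n,d);im=cv2.imread(n+"raw.png").astype(int)
    m=(d>0)&(abs(W[...,2]-100)<4)&(im.max(2)-im.min(2)<40)
    c=np.array((bl+fr)/2)[:2];m&=np.hypot(W[...,0]-c[0],W[...,1]-c[1])<180
    m=cv2.morphologyEx(m.astype(np.uint8),cv2.MORPH_OPEN,np.ones((3,3)))>0
    p=W[m][:,:2]
    for yaw in np.arange(-.3,.31,.1):
        pass
    pts.append(p)
    print(n,len(p),cv2.minAreaRect(p.astype(np.float32)))
np.savez("lid.npz",a=pts[0],b=pts[1])
```

```text
[629.67304025 159.06076941  15.        ] [457.6579489  200.26108131  15.        ] [397.17835135 -47.41327789  15.        ] [399.06017587 -47.83190677  15.        ] [457.31435139 194.81723326  15.        ]
ctr [513.4256958   55.82374576  15.        ] [514.36660806  55.61443132  15.        ] yaw [np.float64(-0.23950298082597332), np.float64(-0.23561660873849544)] 254.95170116945116 176.8803475594166
scene 1873 ((493.3792724609375, 58.546287536621094), (264.509521484375, 196.20664978027344), 76.10074615478516)
side 2203 ((501.3359375, 86.24931335449219), (211.41281127929688, 194.77061462402344), 76.11294555664062)
```

```bash
cat >> h.py <<'E'
YAW=-.24;C0=np.array([514.,55.7,0]);RU=R.from_euler("z",YAW).as_matrix()
toU=lambda p:RU.T@(np.asarray(p)-C0)
toW=lambda u:RU@np.asarray(u,float)+C0
def rayU(n,u,v,ax,val):
    o,r=ray(n,u,v);o=toU(o);r=RU.T@r;return o+r*(val-o[ax])/r[ax]
def me():
    s=state();return toU(s["eef_pos"]),s
E
python3 - <<'E'
from h import *
Cc=lambda a,b,y:rayU("scene",190+a/2.667,140+b/2.667,1,y).round(1)
Ss=lambda a,b,y:rayU("side",190+(a-400)/2.667,150+b/2.667,1,y).round(1)
print("prongs",Cc(118,231,-129),Cc(118,275,-129),"bend",Cc(172,228,-129),Cc(172,268,-129),"arm at hub",Cc(305,232,-129))
print("hasp tip scene",Cc(145,15,60),"side",Ss(574,97,60),"grip right end",Cc(138,200,-122),"left end",Cc(122,165,-58),"side grip l",Ss(690,48,-58),"r",Ss(678,80,-122))
print("staple top",Ss(683,187,60),Cc(41,108,60))
u,s=me();print(u,s["tcp_rot"][2]-YAW)
E
```

```text
prongs [ -74.1 -129.   128.8] [ -75.4 -129.    91.9] bend [ -37.3 -129.   123.5] [ -37.6 -129.    89.5] arm at hub [  58.4 -129.   100. ]
hasp tip scene [ -6.5  60.  184.4] side [ -9.4  60.  181.6] grip right end [ -58.4 -122.   145.9] left end [-54.4 -58.  131.2] side grip l [-67.7 -58.  168.8] r [ -44.1 -122.    96. ]
staple top [-94.2  60.  119.1] [-91.9  60.  115.1]
[-482.4489275   448.46288329  193.91699448] 3.135806550899428
```

Careful with the scale: shifts go in units of 25 mm and turns go in units of 0.25 rad. That gives: -128 mm is -5.12, -100 mm is -4.

```bash
echo '[[[0, 0, -1.2], 0, 0], [[-1, -1.28, -1.8], 0, 0], [[-2, -2.56, -1.8], 0, 0], [[-3, -3.84, -1.8], 0, 0], [[-4, -5.12, -1.8], 0, 0]]' | python3 -m handwheel
```

```text
t: 0.52
eef_pos: [218.0, 455.9, 239.3]
tcp_rot: [-3.142, 0.0, 2.897]
ft_force: [1.5, 0.5, 1.4]
opening: 0.706
grip_force: 0.0
```

Run:
```python
from h import *
u,s=me();print(u); d=[25,60,235]-u; print("tool",-d[0],d[1],-d[2])
```

```text
[-382.63774218  318.42029278  239.3104469 ]
tool -407.63774218051566 -258.4202927843031 4.310446898278343
```

```bash
for k in 1; do echo '[[[-1.36, -0.86, 0], 0, 0], [[-2.72, -1.72, 0], 0, 0], [[-4.08, -2.58, 0], 0, 0], [[-5.44, -3.44, 0], 0, 0], [[-6.8, -4.3, 0], 0, 0]]' | python3 -m handwheel; echo '[[[-1.36, -0.86, 0], 0, 0], [[-2.72, -1.72, 0], 0, 0], [[-4.08, -2.58, 0], 0, 0], [[-5.44, -3.44, 0], 0, 0], [[-6.8, -4.3, 0], 0, 0]]' | python3 -m handwheel; echo '[[[-1.36, -0.86, 0], 0, 0], [[-2.72, -1.72, 0], 0, 0], [[-2.72, -1.72, 0], 0, 0]]' | python3 -m handwheel; done
python3 - <<'E'
from h import *
u,s=me();print(u,s["tcp_rot"][2]-YAW,s["opening"])
E
```

```text
t: 0.93
eef_pos: [357.5, 310.4, 239.5]
tcp_rot: [3.141, -0.0, 2.896]
ft_force: [1.1, 1.0, 0.9]
opening: 0.357
grip_force: 0.0
t: 1.35
eef_pos: [496.3, 164.6, 239.3]
tcp_rot: [3.142, -0.0, 2.896]
ft_force: [1.3, 1.2, -0.2]
opening: 0.024
grip_force: 0.0
t: 1.6
eef_pos: [554.6, 103.7, 238.7]
tcp_rot: [-3.141, 0.001, 2.892]
ft_force: [-1.0, 0.7, 0.0]
opening: 0.004
grip_force: 0.0
[ 27.9919638   56.2862695  238.65737703] 3.131823101094615 0.0036512977155498676
```

Scaled: 35 mm is 1.4, 2 mm is 0.08.

```bash
echo '[[[0, 0.08, 1.4], 0, 0], [[0, 0.08, 2.8], 0, 0], [[0, 0.08, 3.8], 0, 0], [[0, 0.08, 3.8], 0, 0]]' | python3 -m handwheel; echo '[[[0.6, 0, 0], 0, 0], [[1.2, 0, 0], 0, 0], [[1.8, 0, 0], 0, 0], [[2.4, 0, 0], 0, 0], [[3, 0, 0], 0, 0]]' | python3 -m handwheel
python3 - <<'E'
from h import *
u,s=me();print(u,s["ft_force"])
for n in("side",):
    p,d=read_camera(n);cv2.imwrite("pics/s1.png",cv2.resize(p[130:300,170:397,::-1],(800,600),interpolation=cv2.INTER_CUBIC))
E
```

```text
t: 1.93
eef_pos: [548.8, 110.0, 139.9]
tcp_rot: [-3.139, -0.008, 2.896]
ft_force: [-0.1, 0.2, -0.4]
opening: 0.005
grip_force: 0.0
t: 2.35
eef_pos: [478.7, 128.8, 145.9]
tcp_rot: [3.141, 0.002, 2.896]
ft_force: [1.2, 0.2, 0.0]
opening: 0.007
grip_force: 0.5
[-51.68970538  62.5912477  145.92363773] [1.16290068 0.18872783 0.02934554]
```

View pics/s1.png

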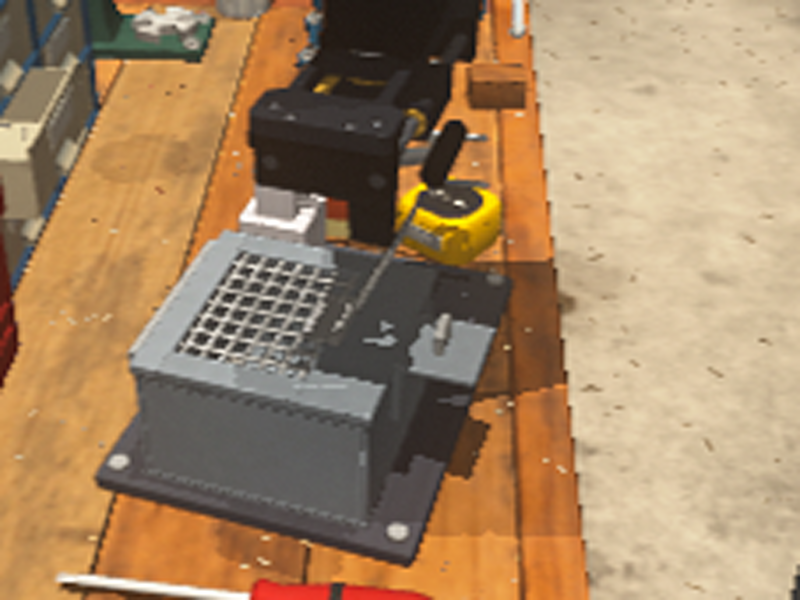

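The picture shows the hasp edge-on from (335,325) to (415,220), now tipped forward past upright. Next I push it down.

Scaled: 14 mm is 0.56, -2 mm is -0.08.

```bash
echo '[[[0.56, -0.08, 0], 0, 0], [[0.56, -0.08, 0.56], 0, 0], [[0.56, -0.08, 1.04], 0, 0], [[0.56, -0.08, 1.44], 0, 0], [[0.56, -0.08, 1.56], 0, 0]]' | python3 -m handwheel; echo '[[[0, 0, 0.08], 0, 0], [[0, 0, 0.16], 0, 0], [[0, 0, 0.16], 0, 0]]' | python3 -m handwheel;python3 - <<'E'
from h import *
u,s=me();print(u,s["ft_force"])
E
```

```text
t: 2.82
eef_pos: [464.4, 130.1, 105.6]
tcp_rot: [-3.142, -0.001, 2.896]
ft_force: [-0.0, -0.1, 1.7]
opening: 0.005
grip_force: 0.5
t: 3.07
eef_pos: [465.2, 129.9, 101.8]
tcp_rot: [3.141, 0.001, 2.896]
ft_force: [-0.0, 1.5, 0.8]
opening: 0.005
grip_force: 0.3
[-65.00751067  60.51646467 101.8390704 ] [-0.01704652  1.53207726  0.83955777]
```

```bash
echo '[[[0, 0, 0.04], 0, 0], [[0, 0, 0.08], 0, 0], [[0, 0, 0.08], 0, 0]]' | python3 -m handwheel;echo '[[[0, 0, 0.04], 0, 0], [[0, 0, 0.04], 0, 0]]' | python3 -m handwheel
```

```text
t: 3.32
eef_pos: [464.7, 129.9, 99.5]
tcp_rot: [3.141, 0.0, 2.896]
ft_force: [-0.2, 1.5, 0.3]
opening: 0.005
grip_force: 0.5
t: 3.48
eef_pos: [464.5, 129.9, 98.4]
tcp_rot: [3.142, -0.0, 2.896]
ft_force: [-0.1, 0.6, 1.3]
opening: 0.004
grip_force: 0.4
```

Run:
```python
from h import *
u,s=me();print(u,s["ft_force"])
a=[cv2.resize(read_camera(n)[0][y:y+150,x:x+150,::-1],(400,400),interpolation=cv2.INTER_CUBIC) for n,x,y in(("scene",180,130),("side",210,160))]
cv2.imwrite("pics/s2.png",np.hstack(a))
```

```text
[-65.68063733  60.29210166  98.35732577] [-0.13442539  0.62556887  1.25751108]
```

View pics/s2.png

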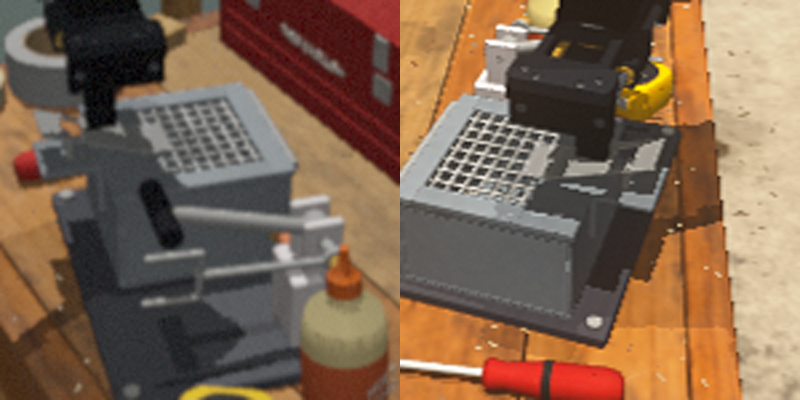

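The fingers are over the lid's front edge, at about (100,125) in the scene crop and (590,155) in the side crop. The hasp is hidden under them. I'll press on in small steps and watch the force.

```bash
echo '[[[0, 0, 0.04], 0, 0], [[0, 0, 0.06], 0, 0], [[0, 0, 0.06], 0, 0]]' | python3 -m handwheel;echo '[[[0, 0, 0.04], 0, 0], [[0, 0, 0.06], 0, 0], [[0, 0, 0.06], 0, 0]]' | python3 -m handwheel;python3 - <<'E'
from h import *
p=read_camera("wrist")[0];cv2.imwrite("pics/w.png",cv2.resize(p[:,:,::-1],(800,600)))
print(state()["tau"])
E
```

```text
t: 3.83
eef_pos: [464.5, 129.9, 96.8]
tcp_rot: [3.142, -0.0, 2.896]
ft_force: [-0.7, 1.0, 0.6]
opening: 0.004
grip_force: 0.3
t: 4.08
eef_pos: [464.5, 129.9, 95.3]
tcp_rot: [3.142, -0.0, 2.896]
ft_force: [-1.0, 0.7, 0.6]
opening: 0.002
grip_force: 0.3
[-5.20839065e-02 -4.85245872e+01 -1.72929561e+01 -1.47004437e-02
  2.16333900e-02 -3.65183928e-05]
```

View pics/w.png

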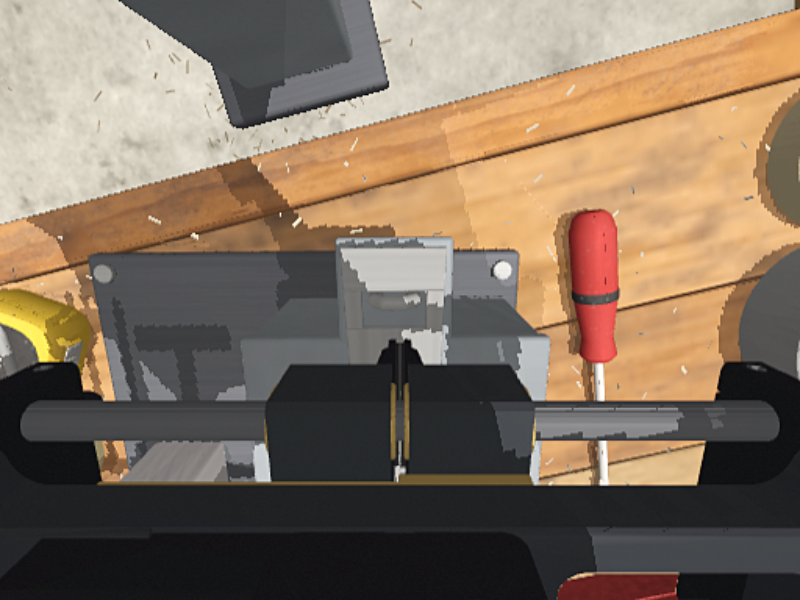

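The wrist view shows the hasp ahead of the fingers from (393,240) to (393,360), with the staple seen in the slot at about (405,298). I'll check its tilt from depth.

Run:
```python
from h import *
i=camera_info("wrist");p,d=read_camera("wrist");W=cloud("wrist",d,i)
U=(W-C0)@RU
for u,v in[(393,248),(393,275),(345,260),(345,310),(350,325),(425,348),(300,345),(300,355),(500,345),(400,320),(200,270),(503,270),(405,298)]:
    a,b=round(u*.64),round(v*.64);print((u,v),np.median(U[b-1:b+2,a-1:a+2].reshape(-1,3),0).round(1))
print(i["origin"],state()["eef_pos"])
```

```text
(393, 248) [-117.3   58.9  125.7]
(393, 275) [-106.8   58.8  123.3]
(345, 260) [-113.2   40.6  124.8]
(345, 310) [-91.4  39.1 118.7]
(350, 325) [-84.7  40.5 116.7]
(425, 348) [-73.   71.7 113.8]
(300, 345) [-69.7  15.  100. ]
(300, 355) [-65.   14.6  99.3]
(500, 345) [-69.4 107.  100. ]
(400, 320) [-81.4  61.1  99.6]
(200, 270) [-89.6 -68.3  11.5]
(503, 270) [-89.  127.2  15.7]
(405, 298) [-96.   63.1 117.8]
[395.02419815 147.72671637 285.3764753 ] [464.55799689 129.87646434  95.36893932]
```

Run:
```python
from h import *
i=camera_info("wrist");p,d=read_camera("wrist");W=cloud("wrist",d,i);U=(W-C0)@RU
print(U[212:262:4,256].round(0).tolist());print(U[228:262:6,246].round(0).tolist())
for n in("scene","side"):
    p,d=read_camera(n);U=(cloud(n,d)-C0)@RU
    m=(d>0)&(abs(U[...,0]+65)<25)&(abs(U[...,1]-60)<25)&(p.max(2)<60)&(U[...,2]>60)
    v,u=np.nonzero(m);print(n,m.sum(),np.percentile(U[m],[0,2,10,50],axis=0).round(0).tolist())
    m2=m&(U[...,2]<U[m][:,2].min()+12);print(U[m2].mean(0),np.argwhere(m2).mean(0))
```

```text
[[-82.0, 61.0, 117.0], [-79.0, 61.0, 115.0], [-77.0, 61.0, 119.0], [-77.0, 61.0, 126.0], [-77.0, 61.0, 132.0], [-76.0, 61.0, 137.0], [-77.0, 61.0, 144.0], [-76.0, 61.0, 148.0], [-76.0, 61.0, 153.0], [-77.0, 61.0, 159.0], [-77.0, 61.0, 163.0], [-97.0, 61.0, 206.0], [-96.0, 61.0, 208.0]]
[[-78.0, 55.0, 135.0], [-101.0, 58.0, 200.0], [-102.0, 58.0, 205.0], [-102.0, 58.0, 210.0], [-101.0, 58.0, 213.0], [-101.0, 58.0, 215.0]]
scene 265 [[-90.0, 35.0, 60.0], [-90.0, 36.0, 73.0], [-88.0, 38.0, 122.0], [-72.0, 52.0, 145.0]]
[-76.56562555  52.08861224  64.90079816] [201.33333333 214.66666667]
side 1048 [[-90.0, 35.0, 70.0], [-90.0, 49.0, 115.0], [-87.0, 65.0, 137.0], [-68.0, 75.0, 246.0]]
[-71.37752587  70.17151362  76.22065703] [237.5 283. ]
```

```bash
cat >> h.py <<'E'
def hz():
    i=camera_info("wrist");p,d=read_camera("wrist");U=(cloud("wrist",d,i)-C0)@RU
    m=(d>0)&(abs(abs(U[...,1]-60)-16.5)<3)&(U[...,0]>-125)&(U[...,0]<-80)&(U[...,2]>98)&(U[...,2]<190)
    q=U[m];c=np.polyfit(q[:,0],q[:,2],1);print("hasp slope",-c[0],"z at -110",np.polyval(c,-110),len(q))
E
python3 -c "
from h import *
hz();print(state()['tau'][1:3])"
echo '[[[0, 0, 0.08], 0, 0], [[0, 0, 0.16], 0, 0], [[0, 0, 0.16], 0, 0]]' | python3 -m handwheel
python3 -c "
from h import *
hz();print(state()['tau'][1:3])"
```

```text
hasp slope 0.13108360045461745 z at -110 119.0130820655225 1159
[-48.7379837  -17.32396424]
t: 4.63
eef_pos: [464.4, 129.9, 91.1]
tcp_rot: [-3.142, -0.0, 2.896]
ft_force: [-0.9, 0.7, -0.4]
opening: 0.004
grip_force: 0.2
hasp slope 0.1799705164937611 z at -110 115.14010353492928 1124
[-48.85837913 -16.92981005]
```

```bash
echo '[[[0, 0, 0.08], 0, 0], [[0, 0, 0.16], 0, 0], [[0, 0, 0.16], 0, 0]]' | python3 -m handwheel
python3 -c "
from h import *
hz()"; echo '[[[0, 0, 0.04], 0, 0], [[0, 0, 0.08], 0, 0], [[0, 0, 0.08], 0, 0]]' | python3 -m handwheel
python3 -c "
from h import *
hz()"
```

```text
t: 4.93
eef_pos: [464.5, 129.9, 87.1]
tcp_rot: [-3.142, -0.0, 2.896]
ft_force: [-1.0, -0.7, 0.0]
opening: 0.005
grip_force: 0.0
hasp slope 0.11535635559696537 z at -110 109.5941549362177 1135
t: 5.23
eef_pos: [464.5, 129.9, 85.3]
tcp_rot: [3.142, -0.0, 2.896]
ft_force: [-0.7, 0.4, 0.4]
opening: 0.003
grip_force: 0.1
hasp slope 0.05597642489037786 z at -110 110.90279965333744 1208
```

Scaled: 2 mm is 0.08, 1 mm is 0.04.

```bash
echo '[[[0, 0, 0.04], 0, 0], [[0, 0, 0.08], 0, 0], [[0, 0, 0.08], 0, 0]]' | python3 -m handwheel
echo '[[[0, 0, 0.04], 0, 0], [[0, 0, 0.04], 0, 0]]' | python3 -m handwheel
python3 -c "
from h import *
hz()
i=camera_info('wrist');p,d=read_camera('wrist');U=(cloud('wrist',d,i)-C0)@RU
print(U[150:236:5,246].round(1).tolist());print(U[150:230:5,221].round(1).tolist());print(state()['tau'][1:3])
cv2.imwrite('pics/w2.png',cv2.resize(p[130:280,156:356,::-1],(800,600),interpolation=cv2.INTER_CUBIC))"
```

```text
t: 5.53
eef_pos: [464.5, 129.9, 83.6]
tcp_rot: [3.141, 0.0, 2.896]
ft_force: [-1.4, 0.0, 2.7]
opening: 0.005
grip_force: 1.5
t: 5.7
eef_pos: [464.6, 129.9, 83.4]
tcp_rot: [3.141, 0.001, 2.896]
ft_force: [-4.8, -0.4, 16.2]
opening: 0.007
grip_force: 8.0
hasp slope 0.01420359569941582 z at -110 112.63731578730228 1321
[[-111.7, 51.6, -0.9], [-118.4, 55.1, 102.3], [-115.4, 55.1, 103.6], [-112.2, 55.1, 103.2], [-109.3, 55.1, 104.2], [-105.9, 55.0, 103.5], [-102.0, 54.8, 100.0], [-98.7, 54.8, 100.1], [-95.3, 54.7, 99.8], [-96.6, 55.3, 117.6], [-94.0, 55.3, 119.0], [-84.9, 54.5, 99.2], [-82.5, 54.6, 102.6], [-79.4, 54.6, 103.4], [-75.8, 54.5, 103.2], [-78.3, 55.1, 118.8], [-78.4, 55.4, 126.9], [-101.4, 57.7, 188.4]]
[[-112.0, 26.9, 0.0], [-118.5, 39.6, 102.9], [-115.5, 39.6, 103.8], [-112.3, 39.4, 102.8], [-109.0, 39.2, 102.3], [-106.0, 39.2, 103.1], [-102.7, 39.0, 102.7], [-99.5, 38.9, 102.9], [-95.7, 38.5, 101.0], [-92.7, 38.6, 102.1], [-88.5, 38.0, 99.1], [-85.3, 38.1, 100.2], [-81.8, 37.9, 100.1], [-78.4, 37.8, 100.3], [-74.7, 37.6, 99.9], [-71.0, 37.4, 99.5]]
[-41.79118037 -15.77011764]
```

View pics/w2.png

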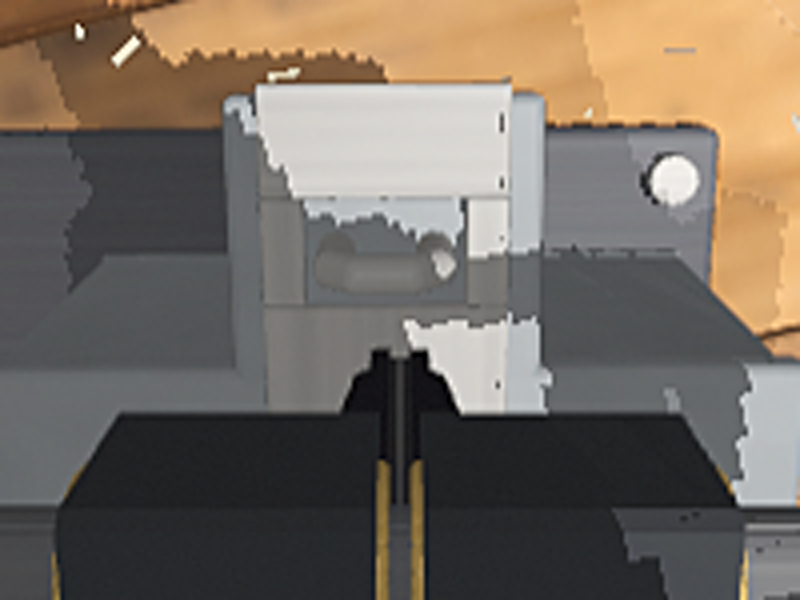

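The hasp lies flat: depth along it reads about 103 mm from x=-118 to -76, the staple stands through the slot at (385,265), and contact is 16 N. The real fingertip sits about 20 mm above the reported z, so I'll allow for that. Now to the lever.

Scaled: -65 mm is -2.6, -20 mm is -0.8.

```bash
echo '[[[0, 0, -0.8], 0, 0], [[0, 0, -1.8], 0, 0], [[0, 0, -2.8], 0, 0], [[-0.08, -1.2, -3], 0, 0], [[-0.16, -2.6, -3], 0, 0]]' | python3 -m handwheel
echo '[[[-0.08, -1.4, 0], 0, 0], [[-0.12, -2.8, 0], 0, 0], [[-0.12, -3.48, 0], 0, 0], [[-0.12, -3.48, 0], 0, 0]]' | python3 -m handwheel
python3 - <<'E'
from h import *
u,s=me();print(u)
i=camera_info("wrist");p,d=read_camera("wrist");U=(cloud("wrist",d,i)-C0)@RU
m=(d>0)&(abs(U[...,1]-60)<18)&(U[...,0]>-117)&(U[...,0]<-106);print("hasp z",np.median(U[m],0))
p,d=read_camera("scene");cv2.imwrite("pics/s3.png",cv2.resize(p[120:300,160:400,::-1],(800,600),interpolation=cv2.INTER_CUBIC))
E
```

```text
t: 6.22
eef_pos: [453.6, 66.3, 159.1]
tcp_rot: [3.14, 0.004, 2.899]
ft_force: [0.7, -0.4, 1.1]
opening: 0.004
grip_force: 0.0
t: 6.55
eef_pos: [433.8, -21.8, 157.5]
tcp_rot: [-3.141, 0.0, 2.893]
ft_force: [-0.0, -0.5, -0.3]
opening: 0.006
grip_force: 0.0
[-59.49896839 -94.31299908 157.45614029]
hasp z [-111.39263744   60.0424452   102.7214868 ]
```

View pics/s3.png

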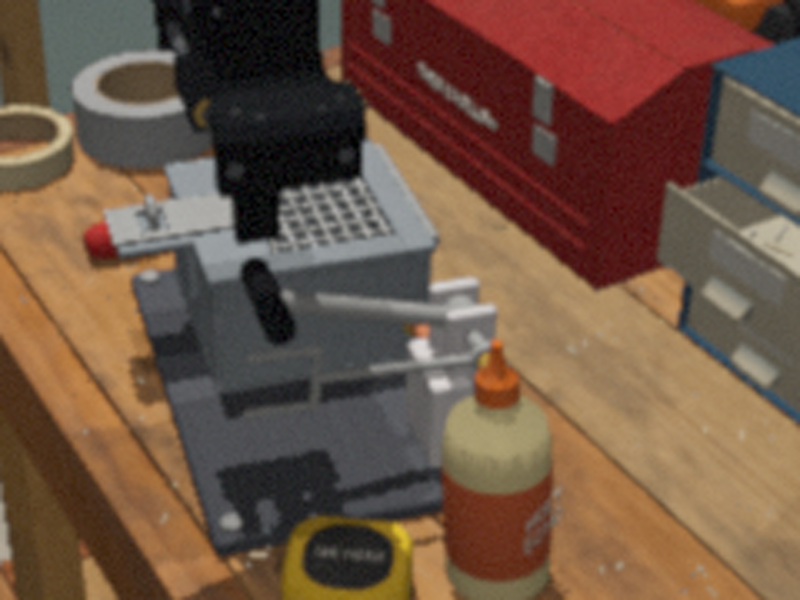

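The hasp stays flat over the staple at (150,210). The fingers are above the grip at (268,300), and the prong tips are at (250,357) and (245,412). Now I press down.

```bash
echo '[[[0, 0.08, 0.8], 0, 0], [[0, 0.08, 1.4], 0, 0], [[0, 0.08, 1.8], 0, 0], [[0, 0.08, 2.08], 0, 0], [[0, 0.08, 2.24], 0, 0]]' | python3 -m handwheel
echo '[[[0, 0, 0], 0, 0], [[0, 0, 0], 0, 0]]' | python3 -m handwheel
python3 - <<'E'
from h import *
u,s=me();print(u,s["ft_force"])
p,d=read_camera("scene");cv2.imwrite("raw4.png",p[:,:,::-1]);cv2.imwrite("pics/s4.png",cv2.resize(p[200:275,200:300,::-1],(800,600),interpolation=cv2.INTER_CUBIC))
E
```

```text
t: 7.07
eef_pos: [433.6, -15.9, 100.5]
tcp_rot: [-3.142, -0.004, 2.897]
ft_force: [-5.8, 0.4, 7.1]
opening: 0.005
grip_force: 3.8
t: 7.23
eef_pos: [433.9, -16.0, 101.1]
tcp_rot: [-3.142, -0.003, 2.897]
ft_force: [-5.4, 0.7, 8.0]
opening: 0.005
grip_force: 3.6
[-60.7534525  -88.64927071 101.1228057 ] [-5.4343545   0.72037027  7.96287445]
```

View pics/s4.png

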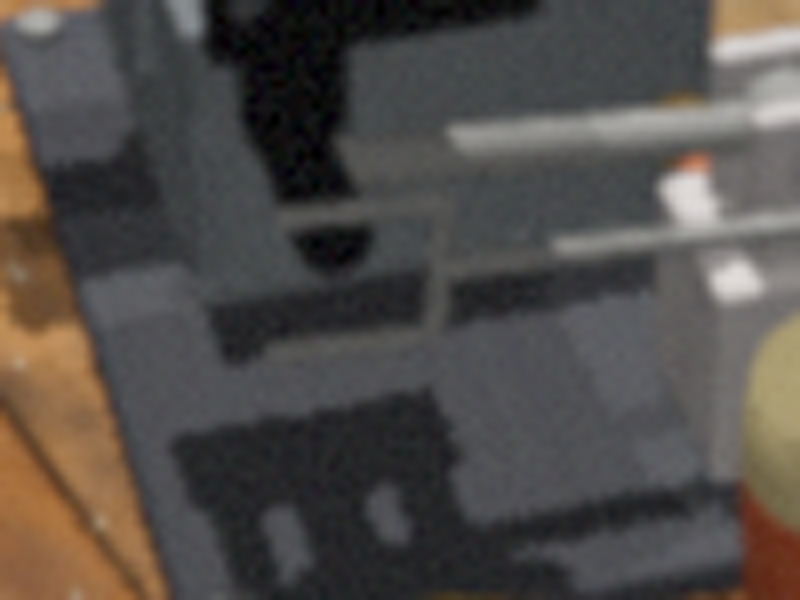

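Crop s4 shows the grip's end at (335,240) with its bottom at (335,275). At that column the upper prong is at y≈208 and the lower at y≈345, so the grip is still high.

Run:
```python
from h import *
f=lambda a,b,y:rayU("scene",200+a/8-.5*0,200+b/8,1,y).round(1)
for a,b in((290,214),(335,210),(430,202),(280,350),(335,343),(430,331)):print((a,b),f(a,b,-129))
print("grip bottom",f(335,275,-122),"sides",f(293,235,-122),f(375,235,-122))
# predicted pixel for grip end bottom silhouettes vs angle
i,F=K("scene");M=R.from_euler("xyz",i["attitude"]).as_matrix()
def px(u):
    c=M.T@(toW(u)-i["origin"]);return np.array([(i["cx"]+F*c[0]/c[2]-200)*8,(i["cy"]+F*c[1]/c[2]-200)*8])
for th in(.0,.03,.07,.1,.13,.16,.2,.3):
    g=np.array([60-120*np.cos(th),-122,100+120*np.sin(th)])
    c=np.array([px(g+9*np.array([np.cos(t),0,np.sin(t)])) for t in np.linspace(0,6.28,60)])
    print(th,g.round(1),"ctr",px(g).round(),"bottom",c[c[:,1].argmax()].round(),"L",c[:,0].min().round(),"R",c[:,0].max().round())
```

```text
(290, 214) [ -70.6 -129.   127.7]
(335, 210) [ -60.4 -129.   126.7]
(430, 202) [ -38.7 -129.   124.3]
(280, 350) [ -74.  -129.    90.1]
(335, 343) [ -61.3 -129.    89.3]
(430, 331) [ -39.1 -129.    87.8]
grip bottom [ -59.2 -122.   103. ] sides [ -68.5 -122.   116.3] [ -49.7 -122.   112.3]
0.0 [ -60. -122.  100.] ctr [332. 286.] bottom [324. 318.] L 293.0 R 370.0
0.03 [ -59.9 -122.   103.6] ctr [332. 273.] bottom [323. 306.] L 293.0 R 370.0
0.07 [ -59.7 -122.   108.4] ctr [332. 256.] bottom [324. 289.] L 293.0 R 371.0
0.1 [ -59.4 -122.   112. ] ctr [333. 244.] bottom [325. 276.] L 294.0 R 372.0
0.13 [ -59.  -122.   115.6] ctr [335. 231.] bottom [326. 263.] L 296.0 R 374.0
0.16 [ -58.5 -122.   119.1] ctr [337. 217.] bottom [328. 250.] L 297.0 R 376.0
0.2 [ -57.6 -122.   123.8] ctr [340. 200.] bottom [331. 233.] L 300.0 R 379.0
0.3 [ -54.6 -122.   135.5] ctr [352. 156.] bottom [343. 189.] L 312.0 R 391.0
```

Scaled: 2 mm is 0.08, 4.2 mm is 0.168.

```bash
echo '[[[0, 0, 0.08], 0, 0], [[0, 0, 0.168], 0, 0], [[0, 0, 0.168], 0, 0], [[0, 0, 0.168], 0, 0], [[0, 0, 0.168], 0, 0]]' | python3 -m handwheel
python3 - <<'E'
from h import *
u,s=me();print(u,s["ft_force"])
p,d=read_camera("scene");a=cv2.resize(p[200:275,200:300,::-1],(800,600),interpolation=cv2.INTER_CUBIC)
cv2.imwrite("pics/s5.png",a)
i=camera_info("wrist");p,d=read_camera("wrist");U=(cloud("wrist",d,i)-C0)@RU
m=(d>0)&(abs(U[...,1]-60)<18)&(U[...,0]>-117)&(U[...,0]<-106);print("hasp z",np.median(U[m],0))
E
```

```text
t: 7.7
eef_pos: [434.0, -16.0, 97.2]
tcp_rot: [3.142, -0.002, 2.897]
ft_force: [-6.1, -0.6, 7.6]
opening: 0.002
grip_force: 3.8
[-60.64010175 -88.63502002  97.2281437 ] [-6.05300925 -0.55960147  7.62062396]
hasp z [-111.29280508   60.02020736  102.74445276]
```

View pics/s5.png

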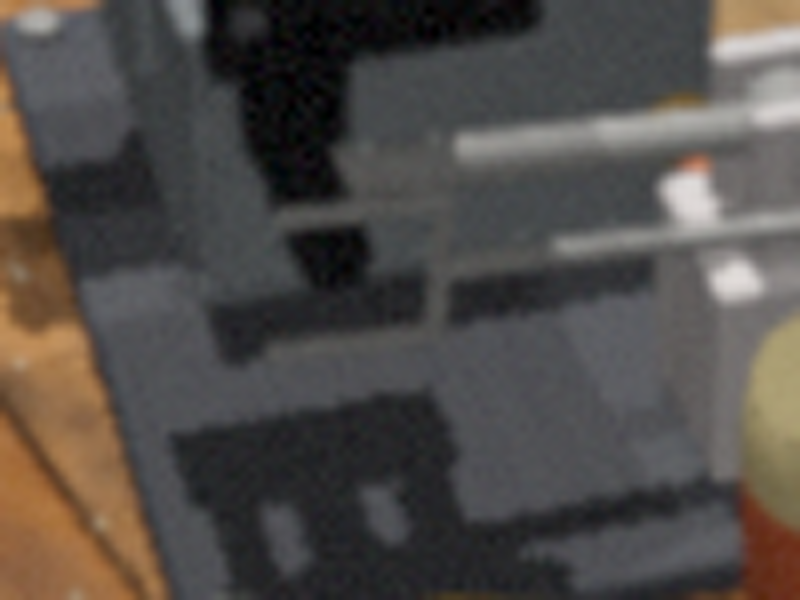

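The grip's bottom edge is now at about (325,289), which puts the grip point at z≈108 mm. That is midway between the prongs (mean 108), and the hasp is still flat.

```bash
python3 -c "
from cell import *
print(job_done())"
```

```text
the job is handed in; nothing more can be done
None
```

I closed the hasp flat over its staple, then pressed the air lever down until the grip stood midway between the fork's prongs (both at about 108 mm), and handed the job in at about 8 s with the gripper still holding it there.

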